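Refit the stirrer's speed knob

ROBOT

A 7-joint arm with a two-finger parallel gripper is mounted at the origin on the work surface. World frame = base frame: x ahead of the robot, y to its left, z up, the work surface at z = 0. Lengths are in m, angles in rad, forces in N, time in s.
With the tool pointing down it reaches from about 0.425 to 0.875 m from the base axis. Payload 8.4 kg.
Tool frame: the origin (TCP) lies midway between the tips of the shut fingers; the grasp point (between the pads) lies manip.grip_point_offset behind it (manip.grip_point_offset is the distance from the TCP to the grasp point, in m); z points along the fingers, y is the line along which they close (so a half turn about z gives the same grasp; the last joint's range is limited). The gripper opens to 85 mm and grips with 20 to 120 N. Pads are 22 mm wide; open, the fingers measure 114 mm over their backs; the gripper's body (76 mm by 85 mm) begins 54 mm behind the grasp point. The pads swing forward as they close: fully open they stand 13 mm farther back than shut.
Start: joints at [1.206, 0.333, 0.04, 1.465, -0.013, 1.343, -0.059], TCP at [0.171, -0.627, 0.231] pointing down, gripper open.
Joint ranges: [-2.58, 2.58], [-0.38, 2.09], [-1.3, 1.39], [0.25, 2.4], [-1.5, 4.64], [0.08, 2.09], [-2.65, 2.65]. Speed limits (rad/s): [2.22, 2.22, 2.79, 2.79, 3.14, 3.14, 3.14].

INTERFACE

Orientations are given as a rotation vector (axis times angle).
In Python, from bench import manip gives the robot as it stands. The module is installed in compiled form; this text tells all that it offers.
- The arm moves only by the tool drive_tool, never from a script. Its argument "deltas" is a list of rows, each an object of numbers: "tx", "ty", "tz": the shift along the tool's x, y, z in m; "ax", "ay", "az": the turn, a rotation vector about the tool's x, y, z in rad; "grip": the finger opening in m, from 0 to 0.0854. In form: [{"tx": .., "ty": .., "tz": .., "ax": .., "ay": .., "az": .., "grip": ..}, ...]. A call has exactly 5 rows; each row shifts and turns the commanded pose from where the row before left it, along the tool's axes as they then stand; what a row does not reach is not made up. A row lasts 1/8 s, in which the tool goes at most 62.5 mm and 10.7 degrees, less where a joint would pass 70% of its speed; a pose out of reach is approached as far as the arm can. A call is refused whole if a number of a shift passes 0.0625 or a number of a turn 0.188, either way. A call with a gripper value outside its range is refused whole. The fingers move at their own pace and stop on an object; the grip force is fixed at half the most. Time passes only in rows, so rows that do not move let the fingers close, or fill a call up. It gives the time, the measured TCP pose, the force, the opening and the grip force at its end, in the units of the state.
- manip.observe(): the state, without advancing time (a new reading comes with each control period).
- manip.get_image(name): name is "scene" or "side" or "wrist"; returns the picture (480x640x3 uint8, blue, green, red); there is no depth.
- manip.calibration(name): a dict with "fov_y" (degrees; the focal length in pixels is half the picture's height over the tangent of half this angle, whatever the lens; pixels are square), "cx", "cy" (the principal point, pixels), "xyz" and "rotation" of the camera in the world. Camera axes: x right, y down, z forward; pixel columns grow to the right and rows downward; lengths in m; the calibration is good to about 2 mm. A picture is of the moment at which its call begins: read the wrist's pose just before it. calibration takes no time and is no camera call; for the wrist camera it gives the pose at the moment of the call.
- manip.close_job(): hands the job in; it is judged then, once.
The state is a dict: "clock": time; "joints": joint angles; "qvel": joint speeds; "joint_torque": joint torques, N m; "position": TCP position; "orientation": TCP orientation; "contact_force": force on the tool from outside, world axes, zero at the start; "moment": the same for the moment, N m; "width": finger opening in m; "grip_force": force on a finger pad.
Only numpy, scipy, OpenCV 4.12 (cv2) and the standard library are available. Lean on these libraries where they do the work, as an engineer would, in place of code of your own. Each camera call takes 0.05 s, during which the arm holds its last target. There are 200 camera calls.

TASK

The black speed knob has come off the magnetic stirrer and lies on the bench. Fit it back on the stirrer's D-shaped spindle, feeling gently for the flat, and push it fully home until it snaps; never lean on it with more than 25 N. Then turn it anticlockwise so that its pointer stands on the orange off bar, let go, and leave everything else on the bench where it is.

Things in the scene. Friction and masses are not known exactly. Their poses are not given: they have to be found in the camera images.
- knob: The loose black knob, 40 mm high, standing bore down. Origin: centre of its underside; x runs to its pointer end, z up. In the underside is a blind bore, 16 mm deep, 15.0 mm across, flared to 17 mm at the mouth: round for the first 3 mm, then D-shaped, its flat 4.0 mm from the axis on the +x (pointer) side. Below is a round skirt, 44 mm across and 20 mm high.
- knob_grip (a point): Middle of the knob's bar grip, on its axis 30 mm above the underside. The bar stands on the skirt: 42 mm long (knob x), 14 mm wide (knob y), 20 mm high.
- pointer (a point): Pointer end of the knob, marked by an orange stripe on the bar's top and end: 21 mm from the axis along knob x, at the level of the underside.
- stirrer: White magnetic stirrer, fixed: 250 mm (x) by 160 mm (y), 55 mm high; a white round plate (132 mm across, top at 67 mm) on the half away from the robot, a dark control deck on the near half. Origin: centre of the underside; x points from deck to plate, z up.
- spindle (a point): Foot of the spindle, on its axis at the deck's top (85 mm from the stirrer's origin along its -x, 55 mm up); axes as the stirrer's, they do not turn with the spindle. The spindle is 14 mm across, with one flat 3.5 mm from its axis; the round side is chamfered 1 mm at the top. The knob is home when its underside is 2 mm above this point.
- spindle_top (a point): Top of the spindle, 18 mm above its foot; axes as the stirrer's. A centred but misaligned knob stops with its underside 15 mm above the foot. Aligned, it drops freely to about 10 mm, onto two small sprung catches in the spindle's sides, and snaps past them at about 4 to 12 N. At the start the flat faces 0.45 to 2.1 rad clockwise (from above) of the off bar: not measured, to be seen or felt.
- off_bar (a point): Orange off bar on the deck (12 by 5 mm), its centre 30.5 mm from the spindle's axis along the stirrer's +x: the pointer stands on it when knob x = stirrer x. White ticks run clockwise from it. The spindle turns stiffly (0.05 N m), from 0.15 rad anticlockwise to 2.6 rad clockwise of off; the seated knob has about 0.15 rad of play either way on it.
- jar_lid: Bystander: blue round jar lid, 48 mm across, 16 mm high, lying flat; origin under its centre
- timer: Bystander: white round bench timer with a green face, 58 mm across, 17 mm high; origin under its centre
- tube_rack: Bystander: green rack full of capped clear tubes, 120 x 85 mm, 49 mm high; origin under its centre
- reagent_bottle: Bystander: glass bottle with a blue cap, 70 mm across, 160 mm high; origin under its centre
- marker: Bystander: black marker pen lying on the bench, 14 mm thick, 120 mm long, along its x axis; origin under its middle
- glove_box: Bystander: purple carton of gloves, 110 x 220 mm, 75 mm high; origin under its centre
- pen_cup: Bystander: white cup, 66 mm across, 90 mm high; origin under its centre

How it is judged:
On the way:
1. the knob is snapped fully home on the spindle (z of knob in the frame of spindle between 0 and 0.004 m and horizontal distance between knob and spindle below 0.002 m and angle between knob's own z axis and vertical below 0.1 rad), for 0.2 s.
At the end, for the whole second after the job is handed in: The knob is on the spindle, its underside less than 4 mm above the deck (home is 2 mm), its axis within 2 mm of the spindle's and upright within 0.1 rad; its pointer end is within 6 mm (about 0.28 rad) sideways of the line through the off bar; it is at rest (all of step 1 and x of pointer in the frame of spindle above 0.018 m and y of pointer in the frame of spindle between -0.006 and 0.006 m and linear speed of knob below 0.01 m/s); the robot touches nothing.
It fails at once if the knob is pressed on the stirrer with more than 25 N (contact force between knob and stirrer above 25 N).
It fails at once if the robot itself presses on the stirrer with more than 15 N (contact force between any of the fingers, the arm and stirrer above 15 N).
It fails at once if a bystander is shifted by more than 25 mm (distance of any of jar_lid, timer, tube_rack, reagent_bottle, marker, glove_box, pen_cup from where it was at the start of the episode above 0.025 m).
It also fails if it takes over 72 s, if anything falls off the work surface, if the arm or the gripper's body presses on something with over 40 N, if the wrist force passes 120 N, or if a joint passes its speed limit or range.

## Working session

There is one attempt and no reset: what is moved stays moved. The work goes in short steps, Python scripts to look and compute and a tool call to move; the robot and the scene stay as the last step left them, time stands still between calls to the robot, and variables do not carry over. Pictures are saved under pics/ and viewed, at most 10 in all, crops included, and the job is handed in when it is done.

Besides the shell and the picture viewer there is one more tool, called after "Emit:" as name(argument=value, ...), one argument or row to a line, values as JSON. drive_tool: Moves the arm, as the interface text tells. Its arguments: {"type":"object","properties":{"deltas":{"type":"array"}},"required":["deltas"]}

```bash
mkdir -p pics
python3 - <<'E'
from bench import manip
import cv2
s=manip.observe(); print(s, manip.grip_point_offset)
for n in ("scene","side","wrist"):
    c=manip.calibration(n); print(n,c); cv2.imwrite(f"pics/{n}0.png",manip.get_image(n))
E
```

```text
{'clock': 0.0, 'joints': array([ 1.20580622,  0.33389787,  0.03984247,  1.46625424, -0.01338292,
        1.34327349, -0.05851474]), 'qvel': array([ 0.00030917, -0.00232989,  0.0011766 , -0.00069069,  0.00096772,
        0.0004658 ,  0.00022603]), 'joint_torque': array([ 9.25475942e-04, -6.58542967e+01,  1.36594757e+00, -4.05554688e+01,
        1.68709864e-02,  1.27434064e-02, -2.52949491e-05]), 'position': array([ 0.17060763, -0.62675576,  0.23043758]), 'orientation': array([-3.11236994e+00, -4.16073614e-01,  5.00766592e-04]), 'contact_force': array([-0.0535681 ,  0.04304817, -0.02578082]), 'moment': array([ 0.02524307, -0.04119313,  0.01138662]), 'grip_force': 0.0, 'width': 0.08525840649199486} 0.0187
scene {'fov_y': 43.519003340756996, 'cx': 318.7440331304603, 'cy': 248.81053378509552, 'xyz': array([ 1.53617407, -0.04859576,  0.80260347]), 'rotation': array([-1.69938276, -1.61514347,  0.82911505])}
side {'fov_y': 49.12396379028356, 'cx': 315.1775349941922, 'cy': 232.2040886650199, 'xyz': array([ 0.39232225, -0.98983485,  0.86105983]), 'rotation': array([-2.24244844,  0.14772606, -0.09958077])}
wrist {'fov_y': 69.38482829374827, 'cx': 319.4800218737888, 'cy': 243.82541687647864, 'xyz': array([ 0.24983912, -0.60302777,  0.37352406]), 'rotation': array([ 2.27741553, -1.73860787, -0.29189731])}
```

View pics/scene0.png

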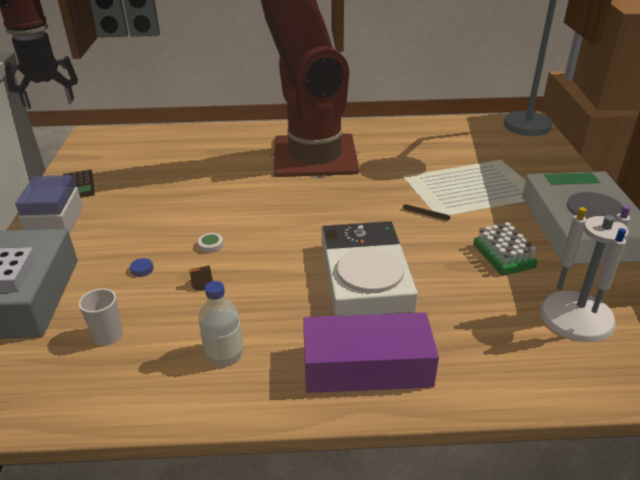

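View pics/side0.png

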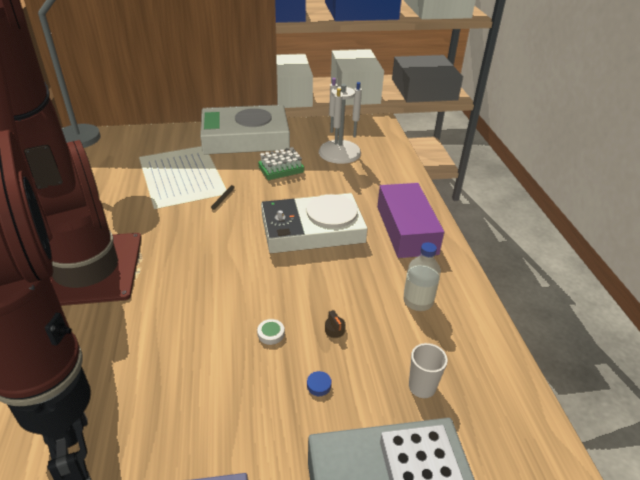

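The knob is at (201,277) in scene and (335,326) in side. The spindle is at about (361,231) in scene and (281,214) in side. The stirrer deck is nearer the robot, with the plate behind it.

```bash
cat > h.py <<'E'
from bench import manip
import numpy as np, cv2
from scipy.spatial.transform import Rotation as R
def ray(c,u,v):
    f=240/np.tan(np.radians(c['fov_y']/2))
    d=R.from_rotvec(c['rotation']).apply([(u-c['cx'])/f,(v-c['cy'])/f,1.]); return c['xyz'],d
def plane(c,u,v,z):
    o,d=ray(c,u,v); return (o+d*(z-o[2])/d[2])
def proj(c,p):
    f=240/np.tan(np.radians(c['fov_y']/2))
    q=R.from_rotvec(c['rotation']).inv().apply(np.array(p)-c['xyz']); return f*q[0]/q[2]+c['cx'],f*q[1]/q[2]+c['cy']
def tri(rs):
    A=0;b=0
    for o,d in rs:
        d=d/np.linalg.norm(d);P=np.eye(3)-np.outer(d,d);A=A+P;b=b+P@o
    return np.linalg.solve(A,b)
E
python3 - <<'E'
from h import *
a=manip.calibration("scene");b=manip.calibration("side")
print("knob",tri([ray(a,201,277),ray(b,335,326)]),"spin",tri([ray(a,361,230),ray(b,281,214)]))
A=cv2.imread("pics/scene0.png");B=cv2.imread("pics/side0.png")
S=lambda c,n,x,y,w,h:cv2.resize(c[y:y+h,x:x+w],(400,300),interpolation=cv2.INTER_CUBIC)
cv2.imwrite("pics/crops.png",np.vstack([np.hstack([S(A,0,161,247,80,60),S(B,0,295,296,80,60)]),np.hstack([S(A,0,310,215,100,75),S(B,0,255,185,100,75)])]))
# deck corners scene
print([plane(a,u,v,.055).round(3) for u,v in((323,227),(394,223),(330,248),(401,246))])
E
```

```text
knob [ 0.55501834 -0.26177323  0.01485227] spin [0.47335195 0.07969172 0.06317766]
[array([ 0.444, -0.001,  0.055]), array([0.438, 0.157, 0.055]), array([0.522, 0.01 , 0.055]), array([0.525, 0.159, 0.055])]
```

View pics/crops.png

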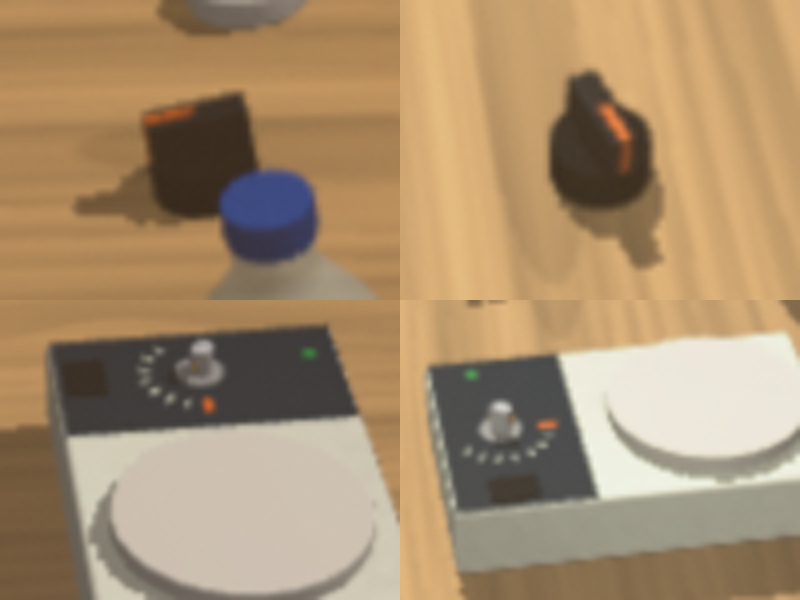

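The knob's bar points roughly towards -y, with the orange stripe on the side-camera end. The spindle has the off bar at its +x side and white ticks clockwise from it. Next I get the bar's yaw and plan the move above the knob.

```bash
cat >> h.py <<'E'
def yawR(y): return R.from_euler('z',y)*R.from_rotvec([np.pi,0,0])
def state():
    s=manip.observe(); r=R.from_rotvec(s['orientation']); x=r.apply([1,0,0]); return s,s['position'],r,np.arctan2(x[1],x[0])
def plan(x,y,z,yaw,n):
    s,p,r,y0=state(); T=yawR(yaw); d=np.array([x,y,z])-p
    w=(r.inv()*T).as_rotvec(); print("tot tool",r.inv().apply(d).round(4),"turn",w.round(3),"j7",s['joints'][6].round(2))
    for i in range(n):
        ri=r*R.from_rotvec(w*i/n); print(i,ri.inv().apply(d/n).round(4),(w/n).round(3))
def camT():  # wrist cam in tool frame
    s,p,r,_=state(); c=manip.calibration('wrist'); return r.inv().apply(c['xyz']-p),r.inv()*R.from_rotvec(c['rotation'])
def sim(x,y,z,yaw,pt):
    t,q=camT(); T=yawR(yaw); c=dict(manip.calibration('wrist')); c['xyz']=np.array([x,y,z])+T.apply(t); c['rotation']=(T*q).as_rotvec(); return np.round(proj(c,pt))
E
python3 - <<'E'
from h import *
b=manip.calibration("side");a=manip.calibration("scene")
p,q=plane(b,332.6,312,.04),plane(b,340.2,324.4,.04); print(p,q,np.linalg.norm(q-p),np.arctan2(*(q-p)[1::-1]))
p,q=plane(a,161+243/5,247+97/5,.04),plane(a,161+145/5,247+117/5,.04); print(p,q,np.linalg.norm(q-p),np.arctan2(*(q-p)[1::-1]))
# off bar direction
s=plane(a,310+200/4,215+373/4-75,.055); o=plane(a,310+208/4,215+(405-300)/4,.055);print(s,o)
s2=plane(b,255+100/4,185+130/4,.055);o2=plane(b,255+147/4,185+125/4,.055);print(s2,o2)
t,q=camT();print(t,q.as_matrix().round(2))
for z in(.15,.2): print(z,sim(.555,-.262,z,1.94,[.555,-.262,.04]),sim(.473,.08,z,1.74,[.473,.08,.073]))
plan(.555,-.262,.2,1.94,10)
E
```

```text
[ 0.55246714 -0.24656693  0.04      ] [ 0.56227358 -0.28231129  0.04      ] 0.037065151294463514 -1.303035189791622
[ 0.55061458 -0.24020457  0.04      ] [ 0.56152678 -0.27903906  0.04      ] 0.04033849251641573 -1.2968676338745564
[0.4726417  0.07824864 0.055     ] [0.50246612 0.07954102 0.055     ]
[0.47059256 0.07492921 0.055     ] [0.50078803 0.07679003 0.055     ]
[ 0.0826721  -0.00231783 -0.14300074] [[ 0.   -0.95 -0.32]
 [ 1.    0.    0.  ]
 [ 0.   -0.32  0.95]]
0.15 [322. 239.] [323. 254.]
0.2 [322. 221.] [322. 232.]
tot tool [ 0.4667 -0.251   0.0309] turn [-1.000e-03 -1.000e-03 -1.674e+00] j7 -0.06
0 [ 0.0467 -0.0251  0.0031] [-0.    -0.    -0.167]
1 [ 0.0502 -0.017   0.0031] [-0.    -0.    -0.167]
2 [ 0.0523 -0.0084  0.0031] [-0.    -0.    -0.167]
3 [0.053  0.0005 0.0031] [-0.    -0.    -0.167]
4 [0.0522 0.0093 0.0031] [-0.    -0.    -0.167]
5 [0.0499 0.0179 0.0031] [-0.    -0.    -0.167]
6 [0.0462 0.0259 0.0031] [-0.    -0.    -0.167]
7 [0.0413 0.0333 0.0031] [-0.    -0.    -0.167]
8 [0.0351 0.0397 0.0031] [-0.    -0.    -0.167]
9 [0.028  0.045  0.0031] [-0.    -0.    -0.167]
```

Emit:
drive_tool(
  deltas=[
    {"tx": 0.047,"ty": -0.025,"tz": 0.003,"az": -0.158,"grip": 0.085},
    {"tx": 0.05,"ty": -0.017,"tz": 0.003,"az": -0.158,"grip": 0.085},
    {"tx": 0.052,"ty": -0.009,"tz": 0.003,"az": -0.158,"grip": 0.085},
    {"tx": 0.053,"ty": -0.001,"tz": 0.003,"az": -0.158,"grip": 0.085},
    {"tx": 0.052,"ty": 0.007,"tz": 0.003,"az": -0.158,"grip": 0.085},
  ],
)

```text
schema error: expected keys tx, ty, tz, ax, ay, az, grip
```

Emit:
drive_tool(
  deltas=[
    {"tx": 0.051,"ty": 0.016,"tz": 0.003,"az": -0.158,"grip": 0.085},
    {"tx": 0.048,"ty": 0.024,"tz": 0.003,"az": -0.158,"grip": 0.085},
    {"tx": 0.043,"ty": 0.031,"tz": 0.003,"az": -0.158,"grip": 0.085},
    {"tx": 0.037,"ty": 0.037,"tz": 0.003,"az": -0.158,"grip": 0.085},
    {"tx": 0.031,"ty": 0.043,"tz": 0.003,"az": -0.158,"grip": 0.085},
  ],
)

```text
schema error: expected keys tx, ty, tz, ax, ay, az, grip
```

Run:
```python
from h import *
s,p,r,y=state();print(s['clock'],p,y,s['joints'][6]);cal=manip.calibration('wrist')
im=manip.get_image('wrist');cv2.imwrite('pics/w1.png',im)
h=cv2.cvtColor(im,cv2.COLOR_BGR2HSV)
m=cv2.inRange(h,(3,150,150),(18,255,255))
n,_,st,ce=cv2.connectedComponentsWithStats(m)
for i in range(1,n):
    if st[i,4]>30: print(st[i],ce[i],plane(cal,*ce[i],.04))
u,v=map(int,proj(cal,[.555,-.262,.03]));print(u,v)
d=(im.max(2)<75).astype(np.uint8); cs,_=cv2.findContours(d,0,2)
for c in cs:
    if cv2.contourArea(c)>300:
        print(cv2.contourArea(c),cv2.boundingRect(c),cv2.minAreaRect(c))
plan(.473,.078,.2,1.74,6)
```

```text
0.15 [ 0.17063048 -0.62684605  0.23064607] 0.26579013219038233 -0.05849267503399514
-109 -577
46187.0 (0, 312, 640, 168) ((319.5, 395.5), (639.0, 167.0), 0.0)
4655.5 (278, 184, 69, 111) ((312.217529296875, 239.09378051757812), (109.42994689941406, 67.5556411743164), 88.87670135498047)
tot tool [ 0.4769 -0.6007  0.0313] turn [-1.000e-03 -1.000e-03 -1.474e+00] j7 -0.06
0 [ 0.0795 -0.1001  0.0052] [-0.    -0.    -0.246]
1 [ 0.1014 -0.0778  0.0052] [-0.    -0.    -0.246]
2 [ 0.1173 -0.0508  0.0052] [-0.    -0.    -0.246]
3 [ 0.1261 -0.0207  0.0052] [-0.    -0.    -0.246]
4 [0.1274 0.0106 0.0051] [-0.    -0.    -0.246]
5 [0.121  0.0413 0.0051] [-0.    -0.    -0.246]
```

View pics/w1.png

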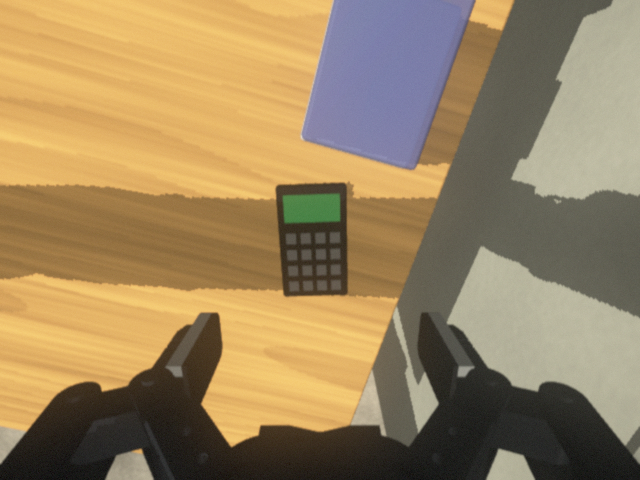

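The move was refused because all seven keys are required, so the arm hasn't moved. The picture shows only the bench under the start pose (calculator at 312,239). The fingers show in the lower part of the image. Resending with every key.

Emit:
drive_tool(
  deltas=[
    {"tx": 0.047,"ty": -0.025,"tz": 0.003,"ax": 0,"ay": 0,"az": -0.158,"grip": 0.085},
    {"tx": 0.05,"ty": -0.017,"tz": 0.003,"ax": 0,"ay": 0,"az": -0.158,"grip": 0.085},
    {"tx": 0.052,"ty": -0.009,"tz": 0.003,"ax": 0,"ay": 0,"az": -0.158,"grip": 0.085},
    {"tx": 0.053,"ty": -0.001,"tz": 0.003,"ax": 0,"ay": 0,"az": -0.158,"grip": 0.085},
    {"tx": 0.052,"ty": 0.007,"tz": 0.003,"ax": 0,"ay": 0,"az": -0.158,"grip": 0.085},
  ],
)

```text
clock: 0.82
position: [0.364, -0.4444, 0.2162]
orientation: [2.71, 1.589, -0.0]
contact_force: [-0.1, -0.4, -0.9]
width: 0.0848
grip_force: 0.0
```

Emit:
drive_tool(
  deltas=[
    {"tx": 0.051,"ty": 0.016,"tz": 0.003,"ax": 0,"ay": 0,"az": -0.158,"grip": 0.085},
    {"tx": 0.048,"ty": 0.024,"tz": 0.003,"ax": 0,"ay": 0,"az": -0.158,"grip": 0.085},
    {"tx": 0.043,"ty": 0.031,"tz": 0.003,"ax": 0,"ay": 0,"az": -0.158,"grip": 0.085},
    {"tx": 0.037,"ty": 0.037,"tz": 0.003,"ax": 0,"ay": 0,"az": -0.158,"grip": 0.085},
    {"tx": 0.031,"ty": 0.043,"tz": 0.003,"ax": 0,"ay": 0,"az": -0.158,"grip": 0.085},
  ],
)

```text
clock: 1.45
position: [0.5587, -0.2643, 0.2012]
orientation: [1.89, 2.509, -0.0]
contact_force: [0.5, -0.6, -1.2]
width: 0.0847
grip_force: 0.0
```

Run:
```python
from h import *
s,p,r,y=state();print(s['clock'],p,y,s['joints'][6]);cal=manip.calibration('wrist')
im=manip.get_image('wrist');cv2.imwrite('pics/w2.png',im)
h=cv2.cvtColor(im,cv2.COLOR_BGR2HSV)
m=cv2.inRange(h,(3,190,150),(12,255,255))
n,_,st,ce=cv2.connectedComponentsWithStats(m)
for i in range(1,n):
    if st[i,4]>30: print(st[i],ce[i],plane(cal,*ce[i],.04))
d=(im.max(2)<75).astype(np.uint8); cs,_=cv2.findContours(d,0,2)
for c in cs:
    if cv2.contourArea(c)>300:
        print(cv2.contourArea(c),cv2.boundingRect(c),cv2.minAreaRect(c))
plan(.473,.078,.2,1.74,6)
```

```text
1.45 [ 0.55866374 -0.26430423  0.20118998] 1.8505787289355855 0.5431050035320422
48334.5 (0, 313, 640, 167) ((319.5, 396.0), (166.0, 639.0), 90.0)
1383.0 (298, 186, 43, 51) ((319.0000305175781, 209.5), (45.96194076538086, 44.547725677490234), 45.0)
1362.5 (602, 0, 38, 54) ((620.5, 26.5), (53.0, 37.0), 90.0)
tot tool [0.3464 0.0109 0.0019] turn [ 0.003 -0.003  0.127] j7 0.55
0 [0.0577 0.0018 0.0003] [ 0.001 -0.001  0.021]
1 [0.0578 0.0006 0.0003] [ 0.001 -0.001  0.021]
2 [ 0.0578 -0.0006  0.0002] [ 0.001 -0.001  0.021]
3 [ 0.0577 -0.0018  0.0002] [ 0.001 -0.001  0.021]
4 [ 0.0577 -0.0031  0.0002] [ 0.001 -0.001  0.021]
5 [ 0.0576 -0.0043  0.0002] [ 0.001 -0.001  0.021]
```

View pics/w2.png

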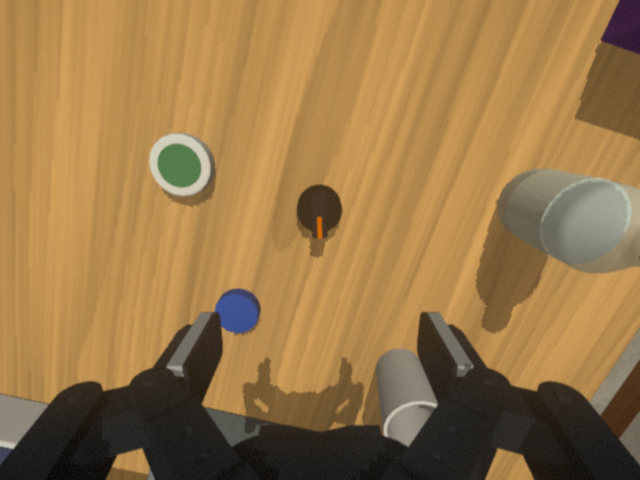

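The knob is a dark circle centred near (319,208), with the stripe at (320,227) straight below it. That means the tool x axis already lies along the bar. Next I look at the spindle.

Emit:
drive_tool(
  deltas=[
    {"tx": 0.058,"ty": 0.002,"tz": 0.0,"ax": 0,"ay": 0,"az": 0.02,"grip": 0.085},
    {"tx": 0.058,"ty": 0.001,"tz": 0.008,"ax": 0,"ay": 0,"az": 0.02,"grip": 0.085},
    {"tx": 0.058,"ty": -0.001,"tz": 0.01,"ax": 0,"ay": 0,"az": 0.02,"grip": 0.085},
    {"tx": 0.058,"ty": -0.002,"tz": 0.01,"ax": 0,"ay": 0,"az": 0.02,"grip": 0.085},
    {"tx": 0.058,"ty": -0.003,"tz": 0.01,"ax": 0,"ay": 0,"az": 0.02,"grip": 0.085},
  ],
)

```text
clock: 2.12
position: [0.4865, 0.0175, 0.1631]
orientation: [2.02, 2.405, 0.0]
contact_force: [0.5, 0.8, 0.3]
width: 0.0852
grip_force: 0.0
```

Emit:
drive_tool(
  deltas=[
    {"tx": 0.057,"ty": -0.004,"tz": 0.01,"ax": 0,"ay": 0,"az": 0.02,"grip": 0.085},
    {"tx": 0,"ty": 0,"tz": 0,"ax": 0,"ay": 0,"az": 0,"grip": 0.085},
    {"tx": 0,"ty": 0,"tz": 0,"ax": 0,"ay": 0,"az": 0,"grip": 0.085},
    {"tx": 0,"ty": 0,"tz": 0,"ax": 0,"ay": 0,"az": 0,"grip": 0.085},
    {"tx": 0,"ty": 0,"tz": 0,"ax": 0,"ay": 0,"az": 0,"grip": 0.085},
  ],
)

```text
clock: 2.75
position: [0.4737, 0.0704, 0.1534]
orientation: [-2.045, -2.385, -0.0]
contact_force: [0.1, 0.5, 0.3]
width: 0.0849
grip_force: 0.0
```

Run:
```python
from h import *
s,p,r,y=state();print(s['clock'],p,y,s['joints'][6],s['contact_force']);cal=manip.calibration('wrist')
np.save('spcal.npy',cal,allow_pickle=True)
im=manip.get_image('wrist');cv2.imwrite('pics/w3.png',im)
h=cv2.cvtColor(im,cv2.COLOR_BGR2HSV)
m=cv2.inRange(h,(3,170,120),(14,255,255))
n,_,st,ce=cv2.connectedComponentsWithStats(m)
for i in range(1,n):
    if st[i,4]>15: print(st[i],ce[i],plane(cal,*ce[i],.055))
print(proj(cal,[.473,.078,.073]))
u,v=map(int,proj(cal,[.473,.078,.06]))
cv2.imwrite('pics/w3c.png',cv2.resize(im[v-60:v+60,u-80:u+80],(800,600),interpolation=cv2.INTER_CUBIC));print(u-80,v-60)
```

```text
2.75 [0.4737472  0.07042571 0.15338694] 1.7237390670523727 -0.1364236858157275 [0.0531042  0.52050379 0.28683305]
[351 234  17   8 110] [358.52727273 237.29090909] [0.4994826  0.08260447 0.055     ]
(np.float64(321.957266614281), np.float64(246.07998885813396))
241 180
```

View pics/w3c.png

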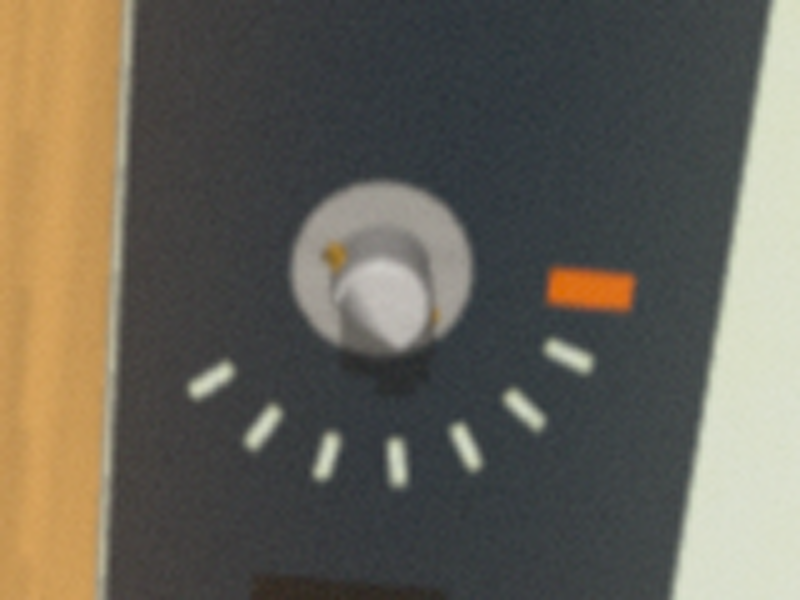

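The crop shows the collar centred at crop (382,268), which is full-frame (317,234). The spindle's top disc is at about (384,305), and its flat edge runs from (340,300) to (390,348), facing lower left. The off bar is at (591,290).

Run:
```python
from h import *
c=np.load('spcal.npy',allow_pickle=True).item()
P=lambda u,v,z:plane(c,241+u/5,180+v/5,z)
foot=P(382,268,.055);top=P(384,305,.073);bar=P(591,290,.055)
print(foot,P(382,268,.058),top,bar,np.linalg.norm(bar-foot))
# stirrer yaw: deck front edge (left) and deck/plate edge
y=lambda d:np.arctan2(d[1],d[0])
l1=P(103,598,.055)-P(130,0,.055); l2=P(675,598,.055)-P(772,0,.055)
print("yaw off",y(bar-foot),"edges+90",y(l1)+np.pi/2,y(l2)+np.pi/2)
e=P(390,348,.073)-P(340,300,.073);print("flat normal",y(e)-np.pi/2)
k=P(433,315,.063)-P(335,255,.063);print("catch normal",y(k)-np.pi/2,np.linalg.norm(k))
# knob from w2
im=cv2.imread('pics/w2.png')
d=(im[160:270,270:370].max(2)<75).astype(np.uint8)
cs,_=cv2.findContours(d,0,2);q=max(cs,key=cv2.contourArea);print(cv2.minEnclosingCircle(q))
h=cv2.cvtColor(im,cv2.COLOR_BGR2HSV)[200:250,300:345];m=cv2.inRange(h,(3,150,100),(15,255,255));n=np.argwhere(m);print(len(n),n.mean(0)+[200,300],n.min(0)+[200,300],n.max(0)+[200,300],cv2.fitLine(n[:,::-1].astype(np.float32),2,0,.01,.01).ravel())
# camera at that pose
t,Q=camT();T=yawR(1.8506);c2=dict(c);c2['xyz']=np.array([.55866,-.2643,.20119])+T.apply(t);c2['rotation']=(T*Q).as_rotvec()
print("skirt c",plane(c2,319.5,207.5,.02),"stripe",plane(c2,*(n.mean(0)+[200,300])[::-1],.04))
```

```text
[0.46932586 0.08079662 0.055     ] [0.46920105 0.08172076 0.058     ] [0.46964072 0.08118099 0.073     ] [0.50007241 0.08214398 0.055     ] 0.030776059817117677
yaw off 0.04379364838265441 edges+90 0.05934980581679428 0.061900402474182714
flat normal -2.213163932445153
catch normal -1.9891171011951856 0.016464292549129293
((49.16666793823242, 51.16666793823242), 25.509355545043945)
140 [226.80714286 319.29285714] [216 316] [239 322] [ 0.03219818  0.9994815  19.292856   26.807142  ]
skirt c [ 0.55433759 -0.25382972  0.02      ] stripe [ 0.55785354 -0.26672935  0.04      ]
```

Run:
```python
from h import *
plan(.556,-.260,.13,1.845,6)
```

```text
tot tool [-0.3393  0.0309  0.0234] turn [ 0.    -0.    -0.121] j7 -0.14
0 [-0.0566  0.0051  0.0039] [ 0.   -0.   -0.02]
1 [-0.0566  0.004   0.0039] [ 0.   -0.   -0.02]
2 [-0.0567  0.0029  0.0039] [ 0.   -0.   -0.02]
3 [-0.0568  0.0017  0.0039] [ 0.   -0.   -0.02]
4 [-0.0568  0.0006  0.0039] [ 0.   -0.   -0.02]
5 [-0.0568 -0.0006  0.0039] [ 0.   -0.   -0.02]
```

Emit:
drive_tool(
  deltas=[
    {"tx": -0.057,"ty": 0.005,"tz": 0.0,"ax": 0,"ay": 0,"az": -0.02,"grip": 0.085},
    {"tx": -0.057,"ty": 0.004,"tz": 0.0,"ax": 0,"ay": 0,"az": -0.02,"grip": 0.085},
    {"tx": -0.057,"ty": 0.003,"tz": 0.005,"ax": 0,"ay": 0,"az": -0.02,"grip": 0.085},
    {"tx": -0.057,"ty": 0.002,"tz": 0.006,"ax": 0,"ay": 0,"az": -0.02,"grip": 0.085},
    {"tx": -0.057,"ty": 0.001,"tz": 0.006,"ax": 0,"ay": 0,"az": -0.02,"grip": 0.085},
  ],
)

```text
clock: 3.42
position: [0.5435, -0.2078, 0.1362]
orientation: [1.921, 2.485, -0.0]
contact_force: [0.9, 0.1, 0.1]
width: 0.085
grip_force: 0.0
```

Emit:
drive_tool(
  deltas=[
    {"tx": -0.055,"ty": 0,"tz": 0.006,"ax": 0,"ay": 0,"az": -0.02,"grip": 0.085},
    {"tx": 0,"ty": 0,"tz": 0,"ax": 0,"ay": 0,"az": 0,"grip": 0.085},
    {"tx": 0,"ty": 0,"tz": 0,"ax": 0,"ay": 0,"az": 0,"grip": 0.085},
    {"tx": 0,"ty": 0,"tz": 0,"ax": 0,"ay": 0,"az": 0,"grip": 0.085},
    {"tx": 0,"ty": 0,"tz": 0,"ax": 0,"ay": 0,"az": 0,"grip": 0.085},
  ],
)

```text
clock: 4.05
position: [0.5574, -0.2574, 0.1307]
orientation: [1.894, 2.506, 0.0]
contact_force: [0.5, -0.2, 0.1]
width: 0.0849
grip_force: 0.0
```

Run:
```python
from h import *
s,p,r,y=state();print(s['clock'],p,y,s['contact_force']);cal=manip.calibration('wrist')
im=manip.get_image('wrist');cv2.imwrite('pics/w4.png',im)
h=cv2.cvtColor(im,cv2.COLOR_BGR2HSV)
u,v=map(int,proj(cal,[.556,-.26,.02])); x0,y0=u-64,v-48
cr=im[y0:y0+96,x0:x0+128];cv2.imwrite('pics/w4c.png',cv2.resize(cr,(800,600),interpolation=cv2.INTER_CUBIC));print(x0,y0)
m=cv2.inRange(h[y0:y0+96,x0:x0+128],(3,150,100),(15,255,255));n=np.argwhere(m)[:,::-1]+[x0,y0];print(len(n),n.mean(0),n.min(0),n.max(0))
d=(cr.max(2)<75).astype(np.uint8);cs,_=cv2.findContours(d,0,2);q=max(cs,key=cv2.contourArea);b=cv2.boundingRect(q);print(b[0]+x0,b[1]+y0,b[2:])
```

```text
4.05 [ 0.55743669 -0.25740502  0.13072943] 1.8473892788108965 [ 0.54798548 -0.22741478  0.13727051]
254 197
195 [318.06153846 263.67692308] [315 250] [322 277]
291 209 (55, 66)
```

View pics/w4c.png

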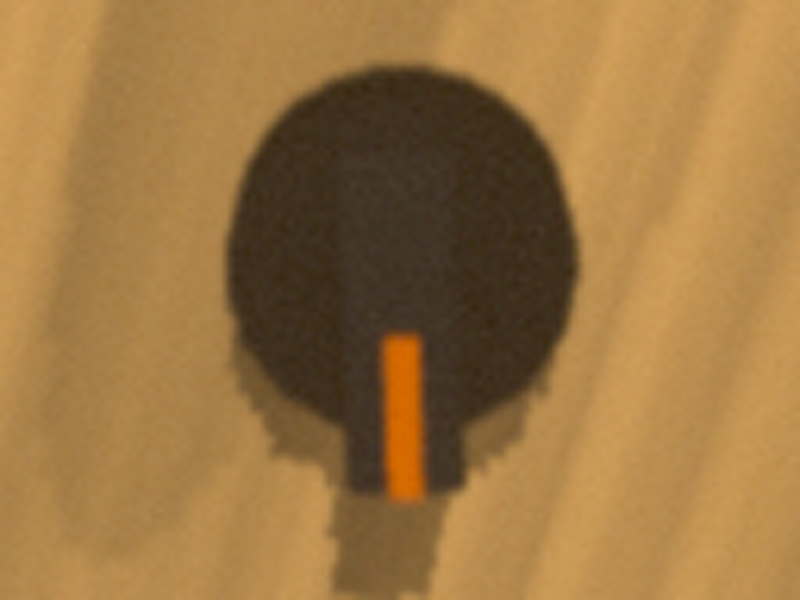

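The crop shows the bar's top from about (397,150) to the pointer end at (405,493). The skirt spans x 228–578 and the stripe is nearly vertical.

Run:
```python
from h import *
cal=manip.calibration('wrist');s,p,r,yy=state()
P=lambda u,v,z:plane(cal,254+u/6.25,197+v/6.25,z)
a,b=P(405,493,.04),P(397,150,.04);d=a-b;print("bar",np.linalg.norm(d),np.arctan2(d[1],d[0]))
s1,s2=P(402,335,.04),P(406,493,.04);d=s2-s1;print("stripe yaw",np.arctan2(d[1],d[0]))
k=yy-np.pi; print('tool opp',k)
u=np.array([np.cos(k),np.sin(k)])
print("centre from pointer",a[:2]-.021*u, "from back",b[:2]+.021*u,"skirt top far edge",P(403,432,.02)[:2]-.022*u,"bottom near edge",P(403,65,0)[:2]+.022*u,"lateral sides",P(403,255,.02)[:2])
```

```text
bar 0.041789946278266536 -1.2731022818103834
stripe yaw -1.2711285481696943
tool opp -1.2945511742852611
centre from pointer [ 0.55551056 -0.25627385] from back [ 0.55470818 -0.25672964] skirt top far edge [ 0.55512672 -0.25594417] bottom near edge [ 0.55541654 -0.25709473] lateral sides [ 0.55470648 -0.2544443 ]
```

Run:
```python
from h import *
plan(.5553,-.2564,.022,1.865,4)
```

```text
tot tool [ 0.0018 -0.0017  0.1087] turn [ 0.     0.    -0.018] j7 0.51
0 [ 0.0005 -0.0004  0.0272] [ 0.     0.    -0.004]
1 [ 0.0005 -0.0004  0.0272] [ 0.     0.    -0.004]
2 [ 0.0005 -0.0004  0.0272] [ 0.     0.    -0.004]
3 [ 0.0005 -0.0004  0.0272] [ 0.     0.    -0.004]
```

Emit:
drive_tool(
  deltas=[
    {"tx": 0.002,"ty": -0.002,"tz": 0.03,"ax": 0,"ay": 0,"az": -0.018,"grip": 0.05},
    {"tx": 0,"ty": 0,"tz": 0.03,"ax": 0,"ay": 0,"az": 0,"grip": 0.05},
    {"tx": 0,"ty": 0,"tz": 0.025,"ax": 0,"ay": 0,"az": 0,"grip": 0.05},
    {"tx": 0,"ty": 0,"tz": 0.015,"ax": 0,"ay": 0,"az": 0,"grip": 0.05},
    {"tx": 0,"ty": 0,"tz": 0.008,"ax": 0,"ay": 0,"az": 0,"grip": 0.05},
  ],
)

```text
clock: 4.72
position: [0.5547, -0.2568, 0.0219]
orientation: [-1.873, -2.522, -0.0]
contact_force: [0.9, 0.4, -0.6]
width: 0.0502
grip_force: 0.0
```

Emit:
drive_tool(
  deltas=[
    {"tx": 0,"ty": 0,"tz": 0,"ax": 0,"ay": 0,"az": 0,"grip": 0.03},
    {"tx": 0,"ty": 0,"tz": 0,"ax": 0,"ay": 0,"az": 0,"grip": 0.0},
    {"tx": 0,"ty": 0,"tz": 0,"ax": 0,"ay": 0,"az": 0,"grip": 0.0},
    {"tx": 0,"ty": 0,"tz": 0,"ax": 0,"ay": 0,"az": 0,"grip": 0.0},
    {"tx": 0,"ty": 0,"tz": 0,"ax": 0,"ay": 0,"az": 0,"grip": 0.0},
  ],
)

```text
clock: 5.35
position: [0.5556, -0.2574, 0.0233]
orientation: [1.872, 2.52, 0.001]
contact_force: [-0.3, 1.1, 5.7]
width: 0.0123
grip_force: 60.1
```

Emit:
drive_tool(
  deltas=[
    {"tx": 0,"ty": 0,"tz": 0,"ax": 0,"ay": 0,"az": 0,"grip": 0.0},
    {"tx": 0,"ty": 0,"tz": 0,"ax": 0,"ay": 0,"az": 0,"grip": 0.0},
    {"tx": 0,"ty": 0,"tz": 0,"ax": 0,"ay": 0,"az": 0,"grip": 0.0},
    {"tx": 0,"ty": 0,"tz": 0,"ax": 0,"ay": 0,"az": 0,"grip": 0.0},
    {"tx": 0,"ty": 0,"tz": 0,"ax": 0,"ay": 0,"az": 0,"grip": 0.0},
  ],
)

```text
clock: 5.98
position: [0.5556, -0.2574, 0.0234]
orientation: [1.872, 2.52, 0.001]
contact_force: [-0.4, -0.3, 5.3]
width: 0.0124
grip_force: 60.1
```

Run:
```python
from h import *
plan(.4691,.0801,.13,1.12,8)
```

```text
tot tool [ 0.3479  0.0148 -0.107 ] turn [0.002 0.001 0.744] j7 0.48
0 [ 0.0435  0.0019 -0.0134] [0.    0.    0.093]
1 [ 0.0435 -0.0022 -0.0134] [0.    0.    0.093]
2 [ 0.0431 -0.0062 -0.0134] [0.    0.    0.093]
3 [ 0.0423 -0.0102 -0.0134] [0.    0.    0.093]
4 [ 0.0412 -0.0141 -0.0134] [0.    0.    0.093]
5 [ 0.0397 -0.0179 -0.0134] [0.    0.    0.093]
6 [ 0.0379 -0.0215 -0.0133] [0.    0.    0.093]
7 [ 0.0357 -0.0249 -0.0133] [0.    0.    0.093]
```

Emit:
drive_tool(
  deltas=[
    {"tx": 0,"ty": 0,"tz": -0.04,"ax": 0,"ay": 0,"az": 0,"grip": 0.0},
    {"tx": 0,"ty": 0,"tz": -0.05,"ax": 0,"ay": 0,"az": 0,"grip": 0.0},
    {"tx": 0.0435,"ty": 0.002,"tz": -0.017,"ax": 0,"ay": 0,"az": 0.093,"grip": 0.0},
    {"tx": 0.0435,"ty": -0.002,"tz": 0,"ax": 0,"ay": 0,"az": 0.093,"grip": 0.0},
    {"tx": 0.043,"ty": -0.006,"tz": 0,"ax": 0,"ay": 0,"az": 0.093,"grip": 0.0},
  ],
)

```text
clock: 6.6
position: [0.5224, -0.1293, 0.1296]
orientation: [2.209, 2.233, 0.0]
contact_force: [-0.8, 0.8, -1.1]
width: 0.0127
grip_force: 59.1
```

Emit:
drive_tool(
  deltas=[
    {"tx": 0.042,"ty": -0.01,"tz": 0,"ax": 0,"ay": 0,"az": 0.093,"grip": 0.0},
    {"tx": 0.041,"ty": -0.014,"tz": 0,"ax": 0,"ay": 0,"az": 0.093,"grip": 0.0},
    {"tx": 0.04,"ty": -0.018,"tz": 0,"ax": 0,"ay": 0,"az": 0.093,"grip": 0.0},
    {"tx": 0.038,"ty": -0.0215,"tz": 0,"ax": 0,"ay": 0,"az": 0.093,"grip": 0.0},
    {"tx": 0.036,"ty": -0.025,"tz": 0,"ax": 0,"ay": 0,"az": 0.093,"grip": 0.0},
  ],
)

```text
clock: 7.22
position: [0.4684, 0.0817, 0.1294]
orientation: [2.664, 1.664, -0.0]
contact_force: [1.0, 0.6, 0.0]
width: 0.0122
grip_force: 59.1
```

Emit:
drive_tool(
  deltas=[
    {"tx": 0,"ty": 0,"tz": 0,"ax": 0,"ay": 0,"az": 0,"grip": 0.0},
    {"tx": 0,"ty": 0,"tz": 0,"ax": 0,"ay": 0,"az": 0,"grip": 0.0},
    {"tx": 0,"ty": 0,"tz": 0,"ax": 0,"ay": 0,"az": 0,"grip": 0.0},
    {"tx": 0,"ty": 0,"tz": 0,"ax": 0,"ay": 0,"az": 0,"grip": 0.0},
    {"tx": 0,"ty": 0,"tz": 0,"ax": 0,"ay": 0,"az": 0,"grip": 0.0},
  ],
)

```text
clock: 7.85
position: [0.4693, 0.0801, 0.1293]
orientation: [-2.663, -1.667, 0.0]
contact_force: [-0.2, -0.1, -1.0]
width: 0.0125
grip_force: 59.1
```

Run:
```python
from h import *
cal=manip.calibration('wrist');im=manip.get_image('wrist');cv2.imwrite('pics/w5.png',im)
s,p,r,y=state();print(s['clock'],p,y,s['contact_force'],s['joints'][6])
a=manip.get_image('scene')[200:260,320:400];b=manip.get_image('side')[175:235,240:320]
f=lambda q:cv2.resize(q,(400,300),interpolation=cv2.INTER_CUBIC)
cv2.imwrite('pics/h5.png',np.vstack([np.hstack([f(a),f(b)]),f(im[240:480,160:480])[:, :].repeat(2,1)]) )
plan(.4691,.0801,.105,1.12,2)
```

```text
7.9 [0.46922364 0.08023282 0.12928775] 1.1191897511830875 [0.28303453 0.30218064 0.28878436] -0.7694506558881381
tot tool [-0.0003  0.0001  0.0243] turn [-0.  0. -0.] j7 -0.77
0 [-0.0001  0.      0.0121] [-0.  0. -0.]
1 [-0.0001  0.      0.0121] [-0.  0. -0.]
```

View pics/h5.png

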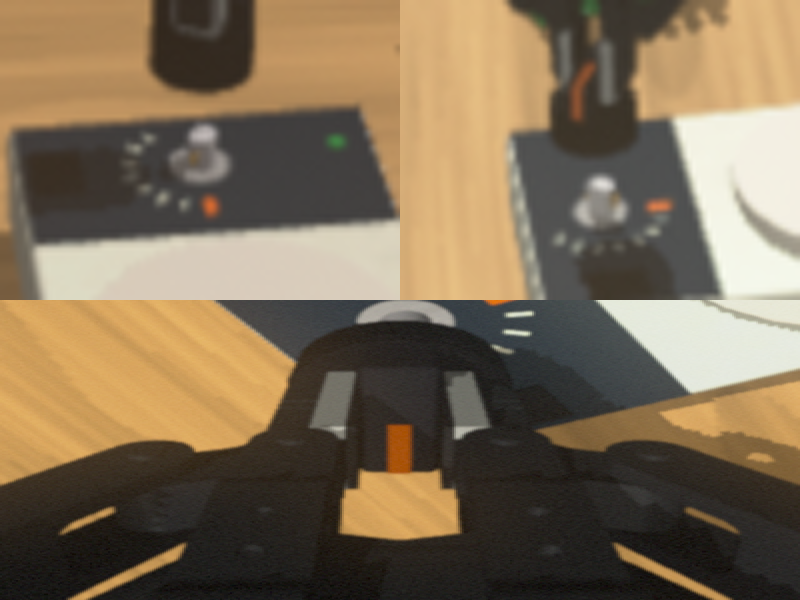

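The knob is held upright, with its stripe centred at column 320 and its pointer end at row ~377. The shots from the scene and side cameras show it above the spindle. I'll check its offset in the hand from that pointer end.

Run:
```python
from h import *
s,p,r,y=state();c=manip.calibration('wrist')
for v in(376.5,378):
    q=plane(c,319.7,v,p[2]-.0234+.04); print("pointer end in tool",r.inv().apply(q-p).round(4))
q=plane(c,319.7,341,p[2]-.0234+.04); print("stripe inner",r.inv().apply(q-p).round(4))
im=cv2.imread('pics/w5.png');h=cv2.cvtColor(im,cv2.COLOR_BGR2HSV)[330:390,300:340];n=np.argwhere(cv2.inRange(h,(3,150,80),(15,255,255)));print(n.min(0)+[330,300],n.max(0)+[330,300],n.mean(0)+[330,300])
```

```text
pointer end in tool [-0.0209 -0.0022 -0.0166]
pointer end in tool [-0.0217 -0.0022 -0.0166]
stripe inner [-0.0024 -0.0022 -0.0166]
[339 314] [378 324] [358.63349515 319.29126214]
```

Emit:
drive_tool(
  deltas=[
    {"tx": 0.001,"ty": 0.002,"tz": 0.01,"ax": 0,"ay": 0,"az": 0,"grip": 0.0},
    {"tx": 0,"ty": 0,"tz": 0.01,"ax": 0,"ay": 0,"az": 0,"grip": 0.0},
    {"tx": 0,"ty": 0,"tz": 0.008,"ax": 0,"ay": 0,"az": 0,"grip": 0.0},
    {"tx": 0,"ty": 0,"tz": 0.003,"ax": 0,"ay": 0,"az": 0,"grip": 0.0},
    {"tx": 0,"ty": 0,"tz": 0.001,"ax": 0,"ay": 0,"az": 0,"grip": 0.0},
  ],
)

```text
clock: 8.62
position: [0.4713, 0.0807, 0.0971]
orientation: [-2.662, -1.668, 0.0]
contact_force: [-0.0, 0.8, -1.5]
width: 0.0127
grip_force: 59.1
```

Emit:
drive_tool(
  deltas=[
    {"tx": 0,"ty": 0,"tz": 0.001,"ax": 0,"ay": 0,"az": 0,"grip": 0.0},
    {"tx": 0,"ty": 0,"tz": 0.001,"ax": 0,"ay": 0,"az": 0,"grip": 0.0},
    {"tx": 0,"ty": 0,"tz": 0.0,"ax": 0,"ay": 0,"az": 0,"grip": 0.0},
    {"tx": 0,"ty": 0,"tz": 0,"ax": 0,"ay": 0,"az": 0,"grip": 0.0},
    {"tx": 0,"ty": 0,"tz": 0,"ax": 0,"ay": 0,"az": 0,"grip": 0.0},
  ],
)

```text
clock: 9.25
position: [0.4714, 0.0806, 0.0954]
orientation: [2.662, 1.668, 0.0]
contact_force: [-0.8, 0.1, -1.3]
width: 0.0123
grip_force: 59.1
```

Emit:
drive_tool(
  deltas=[
    {"tx": 0,"ty": 0,"tz": 0.001,"ax": 0,"ay": 0,"az": 0,"grip": 0.0},
    {"tx": 0,"ty": 0,"tz": 0.001,"ax": 0,"ay": 0,"az": 0,"grip": 0.0},
    {"tx": 0,"ty": 0,"tz": 0.001,"ax": 0,"ay": 0,"az": 0,"grip": 0.0},
    {"tx": 0,"ty": 0,"tz": 0,"ax": 0,"ay": 0,"az": 0,"grip": 0.0},
    {"tx": 0,"ty": 0,"tz": 0,"ax": 0,"ay": 0,"az": 0,"grip": 0.0},
  ],
)

```text
clock: 9.88
position: [0.4714, 0.0806, 0.0923]
orientation: [-2.662, -1.668, -0.0]
contact_force: [0.1, 0.3, -1.0]
width: 0.0126
grip_force: 59.1
```

Emit:
drive_tool(
  deltas=[
    {"tx": 0,"ty": 0,"tz": 0.001,"ax": 0,"ay": 0,"az": 0,"grip": 0.0},
    {"tx": 0,"ty": 0,"tz": 0.001,"ax": 0,"ay": 0,"az": 0,"grip": 0.0},
    {"tx": 0,"ty": 0,"tz": 0.001,"ax": 0,"ay": 0,"az": 0,"grip": 0.0},
    {"tx": 0,"ty": 0,"tz": 0,"ax": 0,"ay": 0,"az": 0,"grip": 0.0},
    {"tx": 0,"ty": 0,"tz": 0,"ax": 0,"ay": 0,"az": 0,"grip": 0.0},
  ],
)

```text
clock: 10.5
position: [0.4714, 0.0806, 0.0893]
orientation: [-2.662, -1.669, -0.0]
contact_force: [0.1, -0.7, -0.6]
width: 0.0124
grip_force: 59.1
```

Emit:
drive_tool(
  deltas=[
    {"tx": 0,"ty": 0,"tz": 0.001,"ax": 0,"ay": 0,"az": 0,"grip": 0.0},
    {"tx": 0,"ty": 0,"tz": 0.001,"ax": 0,"ay": 0,"az": 0,"grip": 0.0},
    {"tx": 0,"ty": 0,"tz": 0.0005,"ax": 0,"ay": 0,"az": 0,"grip": 0.0},
    {"tx": 0,"ty": 0,"tz": 0,"ax": 0,"ay": 0,"az": 0,"grip": 0.0},
    {"tx": 0,"ty": 0,"tz": 0,"ax": 0,"ay": 0,"az": 0,"grip": 0.0},
  ],
)

```text
clock: 11.12
position: [0.4715, 0.0806, 0.087]
orientation: [2.662, 1.668, 0.0]
contact_force: [0.2, 0.7, 2.7]
width: 0.0127
grip_force: 59.4
```

Emit:
drive_tool(
  deltas=[
    {"tx": 0,"ty": 0,"tz": 0.0007,"ax": 0,"ay": 0,"az": 0,"grip": 0.0},
    {"tx": 0,"ty": 0,"tz": 0.0007,"ax": 0,"ay": 0,"az": 0,"grip": 0.0},
    {"tx": 0,"ty": 0,"tz": 0.0006,"ax": 0,"ay": 0,"az": 0,"grip": 0.0},
    {"tx": 0,"ty": 0,"tz": 0,"ax": 0,"ay": 0,"az": 0,"grip": 0.0},
    {"tx": 0,"ty": 0,"tz": 0,"ax": 0,"ay": 0,"az": 0,"grip": 0.0},
  ],
)

```text
clock: 11.75
position: [0.4714, 0.0807, 0.0848]
orientation: [-2.662, -1.668, -0.0]
contact_force: [0.1, 0.7, 2.8]
width: 0.0122
grip_force: 59.6
```

Emit:
drive_tool(
  deltas=[
    {"tx": 0,"ty": 0,"tz": 0.0008,"ax": 0,"ay": 0,"az": 0,"grip": 0.0},
    {"tx": 0,"ty": 0,"tz": 0.0008,"ax": 0,"ay": 0,"az": 0,"grip": 0.0},
    {"tx": 0,"ty": 0,"tz": 0.0008,"ax": 0,"ay": 0,"az": 0,"grip": 0.0},
    {"tx": 0,"ty": 0,"tz": 0,"ax": 0,"ay": 0,"az": 0,"grip": 0.0},
    {"tx": 0,"ty": 0,"tz": 0,"ax": 0,"ay": 0,"az": 0,"grip": 0.0},
  ],
)

```text
clock: 12.38
position: [0.471, 0.0804, 0.0821]
orientation: [-2.662, -1.668, 0.001]
contact_force: [0.5, -0.0, -3.7]
width: 0.0126
grip_force: 58.9
```

Emit:
drive_tool(
  deltas=[
    {"tx": 0,"ty": 0,"tz": 0.0008,"ax": 0,"ay": 0,"az": 0,"grip": 0.0},
    {"tx": 0,"ty": 0,"tz": 0.0008,"ax": 0,"ay": 0,"az": 0,"grip": 0.0},
    {"tx": 0,"ty": 0,"tz": 0.0006,"ax": 0,"ay": 0,"az": 0,"grip": 0.0},
    {"tx": 0,"ty": 0,"tz": 0,"ax": 0,"ay": 0,"az": 0,"grip": 0.0},
    {"tx": 0,"ty": 0,"tz": 0,"ax": 0,"ay": 0,"az": 0,"grip": 0.0},
  ],
)

```text
clock: 13.0
position: [0.4715, 0.0807, 0.0803]
orientation: [-2.662, -1.669, -0.0]
contact_force: [0.3, -0.2, 0.4]
width: 0.0122
grip_force: 59.3
```

Emit:
drive_tool(
  deltas=[
    {"tx": 0,"ty": 0,"tz": 0.0007,"ax": 0,"ay": 0,"az": 0,"grip": 0.0},
    {"tx": 0,"ty": 0,"tz": 0.0007,"ax": 0,"ay": 0,"az": 0,"grip": 0.0},
    {"tx": 0,"ty": 0,"tz": 0,"ax": 0,"ay": 0,"az": 0,"grip": 0.0},
    {"tx": 0,"ty": 0,"tz": 0,"ax": 0,"ay": 0,"az": 0,"grip": 0.0},
    {"tx": 0,"ty": 0,"tz": 0,"ax": 0,"ay": 0,"az": 0,"grip": 0.0},
  ],
)

```text
clock: 13.62
position: [0.4717, 0.0807, 0.0801]
orientation: [2.661, 1.668, 0.0]
contact_force: [-5.8, -1.4, 15.8]
width: 0.0126
grip_force: 61.4
```

Emit:
drive_tool(
  deltas=[
    {"tx": 0,"ty": 0,"tz": -0.0012,"ax": 0,"ay": 0,"az": 0,"grip": 0.0},
    {"tx": 0,"ty": 0,"tz": 0,"ax": 0,"ay": 0,"az": -0.08,"grip": 0.0},
    {"tx": 0,"ty": 0,"tz": 0,"ax": 0,"ay": 0,"az": -0.1,"grip": 0.0},
    {"tx": 0,"ty": 0,"tz": 0,"ax": 0,"ay": 0,"az": -0.1,"grip": 0.0},
    {"tx": 0,"ty": 0,"tz": 0,"ax": 0,"ay": 0,"az": -0.1,"grip": 0.0},
  ],
)

```text
clock: 14.25
position: [0.4712, 0.0807, 0.0802]
orientation: [-2.295, -2.145, 0.001]
contact_force: [-2.7, -0.2, 5.7]
width: 0.0124
grip_force: 59.9
```

Run:
```python
from h import *
s,p,r,y=state();print(p,y,s['contact_force'],s['moment'],"tool force",r.inv().apply(s['contact_force']))
```

```text
[0.47117816 0.08068275 0.08022381] 1.502992192439079 [-2.72894791 -0.17310756  5.69201206] [-0.04158917  0.76282006  0.01174495] tool force [-0.35797304 -2.71342608 -5.69080824]
```

Emit:
drive_tool(
  deltas=[
    {"tx": 0,"ty": 0,"tz": -0.0007,"ax": 0,"ay": 0,"az": -0.12,"grip": 0.0},
    {"tx": 0,"ty": 0,"tz": 0,"ax": 0,"ay": 0,"az": -0.12,"grip": 0.0},
    {"tx": 0,"ty": 0,"tz": 0,"ax": 0,"ay": 0,"az": -0.12,"grip": 0.0},
    {"tx": 0,"ty": 0,"tz": 0,"ax": 0,"ay": 0,"az": -0.12,"grip": 0.0},
    {"tx": 0,"ty": 0,"tz": 0,"ax": 0,"ay": 0,"az": -0.12,"grip": 0.0},
  ],
)

```text
clock: 14.88
position: [0.4704, 0.0807, 0.0803]
orientation: [-1.557, -2.727, 0.002]
contact_force: [-3.1, 0.5, 1.1]
width: 0.0124
grip_force: 59.3
```

Emit:
drive_tool(
  deltas=[
    {"tx": 0,"ty": 0,"tz": 0,"ax": 0,"ay": 0,"az": -0.12,"grip": 0.0},
    {"tx": 0,"ty": 0,"tz": 0,"ax": 0,"ay": 0,"az": -0.12,"grip": 0.0},
    {"tx": 0,"ty": 0,"tz": 0,"ax": 0,"ay": 0,"az": -0.12,"grip": 0.0},
    {"tx": 0,"ty": 0,"tz": 0,"ax": 0,"ay": 0,"az": -0.12,"grip": 0.0},
    {"tx": 0,"ty": 0,"tz": 0,"ax": 0,"ay": 0,"az": -0.12,"grip": 0.0},
  ],
)

```text
clock: 15.5
position: [0.4698, 0.0803, 0.0803]
orientation: [-0.682, -3.064, 0.002]
contact_force: [-7.0, -1.1, 4.2]
width: 0.0125
grip_force: 59.8
```

Run:
```python
from h import *
s,p,r,y=state();print(p,y,s['contact_force'],s['moment'],s['joints'][6])
```

```text
[0.46979266 0.08029004 0.08028688] 2.7036294805930807 [-6.99187436 -1.11443468  4.15232483] [-0.29917007  1.61953612 -0.09357249] 0.7262194996385668
```

Emit:
drive_tool(
  deltas=[
    {"tx": 0.001,"ty": -0.0005,"tz": 0,"ax": 0,"ay": 0,"az": -0.12,"grip": 0.0},
    {"tx": 0.0004,"ty": 0,"tz": 0,"ax": 0,"ay": 0,"az": -0.12,"grip": 0.0},
    {"tx": 0,"ty": 0,"tz": 0,"ax": 0,"ay": 0,"az": -0.12,"grip": 0.0},
    {"tx": 0,"ty": 0,"tz": 0,"ax": 0,"ay": 0,"az": -0.12,"grip": 0.0},
    {"tx": 0,"ty": 0,"tz": 0,"ax": 0,"ay": 0,"az": 0,"grip": 0.0},
  ],
)

```text
clock: 16.12
position: [0.4693, 0.0798, 0.0804]
orientation: [0.058, -3.14, 0.001]
contact_force: [-2.2, -4.5, -1.2]
width: 0.0121
grip_force: 59.2
```

Run:
```python
from h import *
c=manip.calibration('wrist');im=manip.get_image('wrist');cv2.imwrite('pics/w6.png',im)
s,p,r,y=state();print(p,y,s['contact_force'],s['moment'],s['joints'][6])
h=cv2.cvtColor(im,cv2.COLOR_BGR2HSV);m=cv2.inRange(h,(3,150,80),(15,255,255));m[:,:250]=0;m[:,390:]=0
n,_,st,ce=cv2.connectedComponentsWithStats(m)
for i in range(1,n):
    if st[i,4]>20: print(st[i],ce[i])
```

```text
[0.4693026  0.07979462 0.08035583] -3.1066662596343413 [-2.47669692 -4.8308563  -0.88768949] [-1.06468387  0.58806193 -0.05677536] 1.1824851602736735
[314 339  11  39 390] [319.42051282 357.71025641]
```

Emit:
drive_tool(
  deltas=[
    {"tx": 0.0003,"ty": -0.0008,"tz": 0,"ax": 0,"ay": 0,"az": -0.015,"grip": 0.0},
    {"tx": 0,"ty": 0,"tz": 0,"ax": 0,"ay": 0,"az": 0,"grip": 0.045},
    {"tx": 0,"ty": 0,"tz": 0,"ax": 0,"ay": 0,"az": 0,"grip": 0.045},
    {"tx": 0,"ty": 0,"tz": 0,"ax": 0,"ay": 0,"az": 0,"grip": 0.045},
    {"tx": 0,"ty": 0,"tz": 0,"ax": 0,"ay": 0,"az": 0,"grip": 0.045},
  ],
)

```text
clock: 16.8
position: [0.4698, 0.0801, 0.0808]
orientation: [-0.084, 3.14, 0.0]
contact_force: [-1.0, -0.6, 0.3]
width: 0.0448
grip_force: 0.0
```

Emit:
drive_tool(
  deltas=[
    {"tx": 0,"ty": 0,"tz": -0.01,"ax": 0,"ay": 0,"az": 0,"grip": 0.045},
    {"tx": 0,"ty": 0,"tz": -0.03,"ax": 0,"ay": 0,"az": 0,"grip": 0.045},
    {"tx": 0,"ty": 0,"tz": -0.05,"ax": 0,"ay": 0,"az": 0,"grip": 0.045},
    {"tx": 0,"ty": 0,"tz": -0.01,"ax": 0,"ay": 0,"az": 0,"grip": 0.045},
    {"tx": 0,"ty": 0,"tz": 0,"ax": 0,"ay": 0,"az": 0,"grip": 0.045},
  ],
)

```text
clock: 17.42
position: [0.47, 0.0798, 0.1814]
orientation: [-0.083, 3.139, -0.001]
contact_force: [-0.5, 0.1, -0.4]
width: 0.0452
grip_force: 0.0
```

Run:
```python
from h import *
c=manip.calibration('wrist');im=manip.get_image('wrist')
s,p,r,y=state();print(s['clock'],p,y,s['contact_force'])
u,v=map(int,proj(c,[.48,.081,.08])); x0,y0=u-80,v-60
sc=manip.get_image('scene')[200:260,320:400]
f=lambda q:cv2.resize(q,(400,300),interpolation=cv2.INTER_CUBIC)
cv2.imwrite('pics/w7.png',np.hstack([f(im[y0:y0+120,x0:x0+160]),f(sc)]));print(x0,y0)
h=cv2.cvtColor(im,cv2.COLOR_BGR2HSV);m=cv2.inRange(h,(3,150,80),(15,255,255))
n,_,st,ce=cv2.connectedComponentsWithStats(m)
for i in range(1,n):
    if st[i,4]>20: print(st[i],ce[i],plane(c,*ce[i],.097),plane(c,*ce[i],.055))
```

```text
17.475 [0.46939457 0.07966335 0.18037426] -3.088672897224736 [-0.10441908  0.89342208 -0.00565815]
237 197
[315 253   8  28 188] [318.57978723 266.34574468] [0.47980099 0.08174234 0.097     ] [0.49742274 0.08254489 0.055     ]
```

View pics/w7.png

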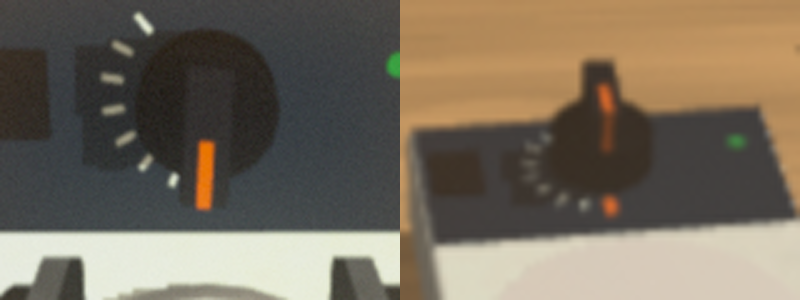

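The knob sits on the spindle. Its stripe ends near (203,210), square to the deck edge and covering the off bar, and the gripper is clear. Handing in.

```bash
python3 -c "
from bench import manip
print(manip.close_job())"
```

```text
the job is handed in; nothing more can be done
None
```

The knob is snapped home on the spindle, its pointer was turned to the off bar, and the gripper is clear of everything. I handed the job in at about 17.5 s of the 72 s; the highest push I read was about 16 N, and no verdict came back.

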